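Get the tally counter out from between the reagent bottles

ROBOT

A 6-joint arm with a two-finger parallel gripper is mounted at the origin on a cart in front of the work surface, level with it; the furniture and walls round the work are solid. World frame = base frame: x ahead of the robot, y to its left, z up, the work surface at z = 0. Lengths are in m, angles in degrees, forces in N, time in s.
With the tool pointing down it reaches from about 0.35 to 0.95 m from the base axis. Payload 17.4 kg.
Tool frame: the origin (TCP) lies midway between the tips of the shut fingers; the grasp point (between the pads) lies 19 mm behind it; z points along the fingers, y is the line along which they close (so a half turn about z gives the same grasp; the last joint's range is limited). The gripper opens to 93 mm and grips with 3 to 60 N. Pads are 15 mm wide; open, the fingers measure 128 mm over their backs; the gripper's body (75 mm by 188 mm) begins 65 mm behind the grasp point.
Start: joints at [-66.394, 6.646, 82.598, -0, 90.757, -2.166], TCP at [0.293, -0.608, 0.219] pointing down, gripper open.
Joint ranges: [-162.19, 162.19], [-47.58, 125.68], [4.15, 143.07], [-65.23, 245.23], [0.69, 171.88], [-170.13, 170.13]. Speed limits (degrees/s): [108.29, 108.29, 127.2, 180, 180, 180].

INTERFACE

Orientations are given as [roll, pitch, yaw] about the fixed x, y, z axes, in that order (R = Rz(yaw) Ry(pitch) Rx(roll)).
In Python, from cell import sensors, optics, robot gives the robot as it stands.
- The arm moves only by the shell command python3 -m jog 'ROWS' [FORCE]. ROWS is JSON, a list of rows, each an object of numbers: "tx", "ty", "tz": the shift along the tool's x, y, z in m; "wx", "wy", "wz": the turn, a rotation vector about the tool's x, y, z in rad; "claw": the finger opening in m, from 0 to 0.093. In form: [{"tx": .., "ty": .., "tz": .., "wx": .., "wy": .., "wz": .., "claw": ..}, ...]. A call has 1 to 5 rows; each row shifts and turns the commanded pose from where the row before left it, along the tool's axes as they then stand; what a row does not reach is not made up. A row lasts 1/8 s, in which the tool goes at most 62.5 mm and 10.7 degrees, less where a joint would pass 70% of its speed; a pose out of reach is approached as far as the arm can. A call with a gripper value outside its range is refused whole. The fingers move at their own pace and stop on an object; FORCE is the grip in N (left out, the last holds). Time passes only in rows, so rows that do not move let the fingers close. It gives the time, the measured TCP pose, the force, the opening and the grip force at its end, in the units of the state.
- sensors.get_state(): the state, without advancing time (a new reading comes with each control period).
- optics.get_image(name): name is "scene" or "side" or "wrist"; returns (picture, depth): 420x560x3 uint8, red, green, blue; 420x560 float32, m along the optical axis (not along the pixel's ray), 0 where there is no reading.
- optics.calibration(name): a dict with "vertical_fov" (degrees; the focal length in pixels is half the picture's height over the tangent of half this angle, whatever the lens; pixels are square), "cx", "cy" (the principal point, pixels), "position" and "rotation" of the camera in the world. Camera axes: x right, y down, z forward; pixel columns grow to the right and rows downward; lengths in m; the calibration is good to about 2 mm. A picture is of the moment at which its call begins: read the wrist's pose just before it. calibration takes no time and is no camera call; for the wrist camera it gives the pose at the moment of the call.
- robot.close_job(): hands the job in; it is judged then, once.
The state is a dict: "t": time; "joints": joint angles; "qd": joint speeds; "tau": joint torques, N m; "eef_pos": TCP position; "ee_rot": TCP orientation; "ft_force": force on the tool from outside, world axes, zero at the start; "moment": the same for the moment, N m; "finger_gap": opening from 0.0 (shut) to 1.0 (fully open); "grip_force": force on a finger pad.
Only numpy, scipy, OpenCV 4.12 (cv2) and the standard library are available. Lean on these libraries where they do the work, as an engineer would, in place of code of your own. Each camera call takes 0.05 s, during which the arm holds its last target. There are 200 camera calls.

TASK

I need the cell tally counter for a differential count, but it is hemmed in by the three reagent bottles in the white caddy. Move all three bottles out of the way, standing upright on the steel tray, then lift the counter out and set it down in the middle of the black rubber mat, lengthwise along it. Then put every bottle back upright in the caddy at the very place it came from, without knocking any over or disturbing the pen pot and the micro-tube rack.

Things in the scene. Friction and masses are not known exactly. Their poses are not given: they have to be found in the camera images.
- lysing_mid (a point): reagent bottle with a screw cap, 54 mm in diameter, 105 mm tall: the largest, a clear and white bottle. Its body is full width up to about 60 mm and closes in to the shoulder at 88 mm; the screw cap (32 mm in diameter) spans 88 to 105 mm above the underside. It may stand in any of the caddy's three bottle places. The point is on its axis, half-way up; z is up along the bottle; loose, 40 to 130 g.
- saline_mid (a point): reagent bottle with a screw cap, 48 mm in diameter, 88 mm tall: the middle-sized one, white. The shoulder ends at 75 mm; the screw cap (28 mm in diameter) spans 75 to 88 mm above the underside. It may stand in any of the caddy's three bottle places. The point is on its axis, half-way up; z is up along the bottle; loose, 40 to 130 g.
- citrate_mid (a point): reagent bottle with a screw cap, 40 mm in diameter, 75 mm tall: the smallest, white. The shoulder ends at 63 mm; the screw cap (24 mm in diameter) spans 63 to 75 mm above the underside. It may stand in any of the caddy's three bottle places. The point is on its axis, half-way up; z is up along the bottle; loose, 40 to 130 g.
- counter_mid (a point): dark cell tally counter, a low box 62 mm (its x) by 150 mm (its y), 28 mm high, with a row of five keys on top that reach 37 mm. It lies in the bay of the caddy. The point is at the middle of the box, 14 mm above the underside; loose, about 0.4 kg; take it across the 62 mm at the middle of its length.
- caddy: white fixed caddy, 200 mm (x) by 170 mm (y); origin mid underside, z up. Floor 5 mm, walls 14 mm above the bench. Counter's bay across the middle, long along y, 68 x 157 mm. Bottle places open into it: two in a front pocket (60 x 126 mm) at x -63, y +31 and -31 mm; one in a rear pocket (60 x 66 mm) at x +63, y 0. Bottles stand 5 to 12 mm from the counter, so fingers fit beside it only once they are gone.
- tray: empty stainless steel tray, fixed, 220 mm (x) by 92 mm (y), inside 215 x 87 mm; floor 2.5 mm and rim 15 mm above the bench; origin at the middle of its underside. The side area for the bottles.
- mat: empty black rubber mat, fixed, 176 mm (x) by 88 mm (y), 3 mm thick with fine cross ribs; origin at the middle of its underside. The working place of the tally counter.
- pen_pot: bystander at the back: dark pen pot, 78 x 88 mm, 147 mm tall with its pens; origin at the middle of its underside.
- micro_rack: bystander at the back: clear rack of micro-tubes, 85 x 122 mm, 49 mm tall; origin at the middle of its underside.
Mind the look-alikes: they are no part of the job. Leave any pink look-alike of the part that bears saline_mid alone.

How it is judged:
By the outcome, as a careful person would: the job done as asked, in the order asked, and still so for the second after the job is handed in, with the robot touching nothing.
It also fails if it takes over 144 s, if anything falls off the work surface, if the arm or the gripper's body presses on something with over 40 N, if the wrist force passes 120 N, or if a joint passes its speed limit or range.

## Working session

There is one attempt and no reset: what is moved stays moved. The work goes in short steps, Python scripts to look and compute and a shell command to move; the robot and the scene stay as the last step left them, time stands still between calls to the robot, and variables do not carry over. Pictures are saved under pics/ and viewed, at most 14 in all, crops included, and the job is handed in when it is done.

```bash
ls; mkdir -p pics; cat > h.py <<'E'
import numpy as np, cv2
from cell import sensors, optics, robot
def K(c):
    f=210/np.tan(np.radians(c["vertical_fov"])/2); return f
def grab(name,tag):
    c=optics.calibration(name); im,d=optics.get_image(name)
    cv2.imwrite(f"pics/{tag}.png",im[:,:,::-1]); np.savez(f"pics/{tag}.npz",im=im,d=d,f=K(c),cx=c["cx"],cy=c["cy"],p=np.array(c["position"]),R=np.array(c["rotation"]))
def load(tag): return dict(np.load(f"pics/{tag}.npz"))
def pts(o):
    v,u=np.mgrid[0:420,0:560]; d=o["d"]
    P=np.stack([(u-o["cx"])/o["f"]*d,(v-o["cy"])/o["f"]*d,d],-1)
    return P@o["R"].T+o["p"]
def ray(o,u,v,z):
    r=o["R"]@np.array([(u-o["cx"])/o["f"],(v-o["cy"])/o["f"],1.]); return o["p"]+r*(z-o["p"][2])/r[2]
E
python3 - <<'E'
from h import *
for n in("scene","side","wrist"):
    grab(n,n+"0"); o=load(n+"0"); c=optics.calibration(n); print(n,c)
s=sensors.get_state(); print(s)
E
```

```text
pics
scene {'vertical_fov': 53.25447918275886, 'cx': 281.67379350183444, 'cy': 214.0148114709994, 'position': array([0.15822238, 0.68543966, 0.90174009]), 'rotation': array([-1.40843287e+02,  5.74008297e-02, -1.41055152e+02])}
side {'vertical_fov': 43.48992660353281, 'cx': 276.94759810071776, 'cy': 208.1608434783147, 'position': array([ 0.68095059, -0.44971293,  1.00496459]), 'rotation': array([-145.20493991,    0.98489803,    9.45455441])}
wrist {'vertical_fov': 62.03288888769672, 'cx': 277.547697406069, 'cy': 205.5427927247785, 'position': array([ 0.36730047, -0.57251238,  0.38392974]), 'rotation': array([ 1.62899536e+02,  9.30671460e-02, -6.42811563e+01])}
{'t': 0.15, 'joints': array([-6.63924850e+01,  6.66704976e+00,  8.26260489e+01, -1.03599712e-03,
        9.07569042e+01, -2.16538723e+00]), 'qd': array([ 0.08226061, -0.15554478, -0.06731859, -0.04063966, -0.07470286,
       -0.01672472]), 'tau': array([ 1.46786999e-03, -7.21762705e+01, -6.22946477e+01,  7.80274789e-02,
        2.25345703e-02, -5.63615799e-05]), 'eef_pos': array([ 0.29342299, -0.60771698,  0.21809354]), 'ee_rot': array([-1.79949994e+02, -8.54133943e-04,  2.57728887e+01]), 'ft_force': array([-0.19915183,  0.25263295,  0.64727632]), 'moment': array([-0.00983213,  0.007933  , -0.01346006]), 'grip_force': 0.0, 'finger_gap': 1.0024414030857045}
```

Rotations are rpy; convert in the helper.

```bash
sed -i 's/R=np.array(c\["rotation"\])/R=Rot.from_euler("xyz",c["rotation"],degrees=True).as_matrix()/; 1a from scipy.spatial.transform import Rotation as Rot' h.py
python3 - <<'E'
from h import *
for n in("scene","side"):
    o=load(n+"0"); c=optics.calibration(n); o["R"]=Rot.from_euler("xyz",c["rotation"],degrees=True).as_matrix(); np.savez(f"pics/{n}0.npz",**o)
    P=pts(o); print(n,[P[v,u].round(3).tolist() for v,u in((200,280),(300,150),(300,400),(400,280))])
E
```

```text
scene [[0.656, 0.079, 0.002], [0.685, 0.521, 0.023], [0.3, -0.305, -0.746], [0.447, 0.341, -0.75]]
side [[0.553, 0.258, 0.004], [0.455, -0.185, 0.365], [0.812, -0.036, 0.168], [0.628, -0.202, 0.044]]
```

View pics/scene0.png

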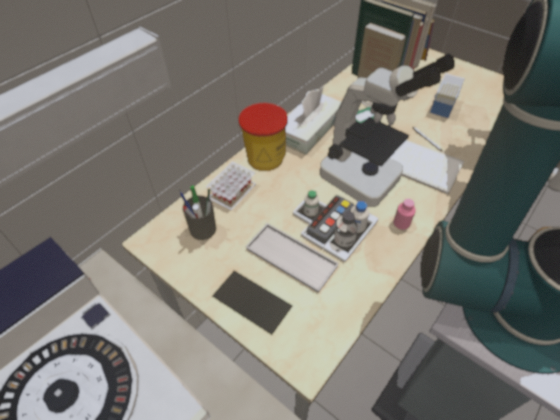

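View pics/side0.png

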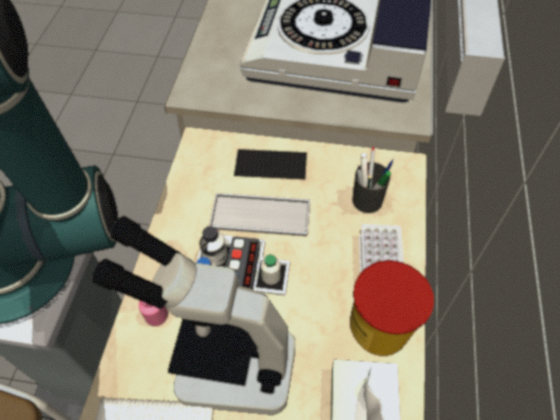

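The scene view shows the caddy at about (337,222), with a green-capped bottle at (312,197), a blue-capped one at (361,210) and a dark-capped one at (347,235). The tray is at (292,257), the mat at (252,301), and the pink look-alike at (404,213). In the side view the tray is at (262,214), the mat at (271,164), and the caps are green (271,262), black (210,235) and blue (204,261).

```bash
python3 - <<'E'
from h import *
o=load("scene0");P=pts(o)
for n,(u,v) in dict(green=(312,195),blue=(361,208),dark=(345,232),tray=(292,257),mat=(252,301),pink=(404,205),counter=(325,222),pot=(200,215),rack=(232,185)).items(): print(n,P[v,u].round(3))
for n,(u,v,z) in dict(t1=(247,250,.015),t2=(265,227,.015),t3=(338,268,.015),t4=(322,288,.015),m1=(213,296,.003),m2=(235,272,.003),m3=(291,306,.003),m4=(270,331,.003)).items(): print(n,ray(o,u,v,z).round(3))
o=load("side0");P=pts(o)
for n,(u,v) in dict(green=(271,260),dark=(210,233),tray=(262,214),mat=(271,164),counter=(240,262)).items(): print('s',n,P[v,u].round(3))
im=cv2.imread("pics/scene0.png")[170:270,270:430]; cv2.imwrite("pics/crop1.png",cv2.resize(im,(800,500),interpolation=cv2.INTER_CUBIC))
E
```

```text
green [0.557 0.067 0.083]
blue [0.428 0.038 0.099]
dark [0.424 0.112 0.08 ]
tray [0.509 0.211 0.003]
mat [0.506 0.368 0.006]
pink [ 0.352 -0.05   0.087]
counter [0.494 0.092 0.044]
pot [0.723 0.307 0.101]
rack [0.769 0.151 0.048]
t1 [0.607 0.272 0.015]
t2 [0.619 0.187 0.015]
t3 [0.396 0.171 0.015]
t4 [0.395 0.241 0.015]
m1 [0.588 0.416 0.003]
m2 [0.592 0.334 0.003]
m3 [0.427 0.32  0.003]
m4 [0.426 0.398 0.003]
s green [0.569 0.056 0.079]
s dark [0.44  0.081 0.109]
s tray [ 0.518  0.216 -0.001]
s mat [0.513 0.364 0.002]
s counter [0.499 0.067 0.031]
```

View pics/crop1.png

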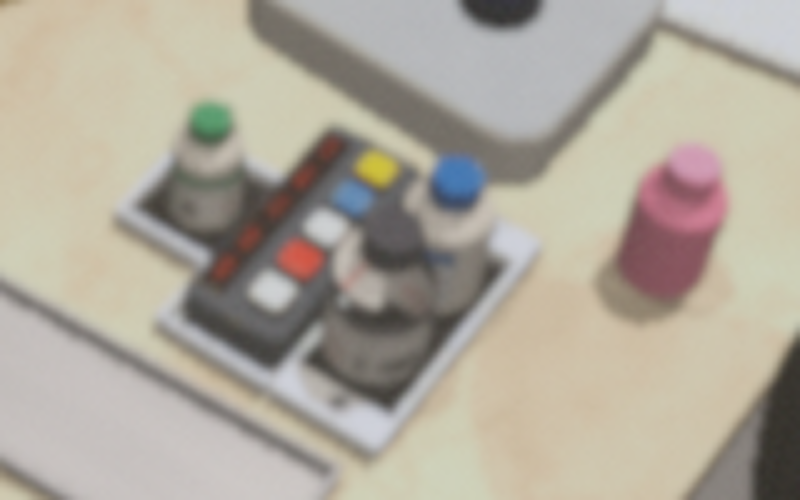

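Candidates for saline in the crop: the blue-capped white bottle (455,180) and the pink one (690,165). Pink is the look-alike, so saline is blue-capped, at 93 mm in the front −y place. Lysing is the dark-capped clear bottle (390,230), front +y. Citrate is the green-capped bottle (210,120), rear. Next I check the microscope's extent so I can route clear of it.

```bash
python3 - <<'E'
from h import *
for n in("scene0","side0"):
    o=load(n);P=pts(o).reshape(-1,3); 
    m=(o["d"].ravel()>0)&(P[:,0]>.33)&(P[:,0]<.95)&(P[:,1]>-.45)&(P[:,1]<.5)
    for z0 in(.13,.2,.3,.36,.42):
        q=P[m&(P[:,2]>z0)]; print(n,z0,len(q), *(np.percentile(q,[1,99],0).round(3).tolist() if len(q) else ()))
E
```

```text
scene0 0.13 52014 [0.41, -0.396, 0.135] [0.901, 0.495, 0.591]
scene0 0.2 42488 [0.403, -0.385, 0.205] [0.901, 0.495, 0.593]
scene0 0.3 31882 [0.398, -0.305, 0.303] [0.901, 0.495, 0.597]
scene0 0.36 25841 [0.396, -0.178, 0.364] [0.901, 0.496, 0.599]
scene0 0.42 19040 [0.839, -0.06, 0.421] [0.901, 0.496, 0.601]
side0 0.13 67360 [0.409, -0.275, 0.14] [0.902, 0.371, 0.615]
side0 0.2 54482 [0.406, -0.278, 0.209] [0.902, 0.366, 0.619]
side0 0.3 47076 [0.405, -0.279, 0.303] [0.902, 0.368, 0.621]
side0 0.36 38748 [0.403, -0.281, 0.363] [0.902, 0.373, 0.623]
side0 0.42 28053 [0.411, -0.284, 0.421] [0.902, 0.367, 0.627]
```

```bash
python3 - <<'E'
from h import *
for n in("scene0","side0"):
    o=load(n);P=pts(o).reshape(-1,3); 
    m=(o["d"].ravel()>0)&(P[:,0]>.25)&(P[:,0]<.85)&(P[:,1]>-.45)&(P[:,1]<.5)
    for z0,z1 in((.13,.2),(.2,.3),(.3,.36),(.36,.42),(.42,.6)):
        q=P[m&(P[:,2]>z0)&(P[:,2]<z1)&~((P[:,0]>.65)&(P[:,1]>-.0))]; print(n,z0,len(q), *(np.percentile(q,[1,50,99],0)[:,:2].round(3).tolist() if len(q)>9 else ()))
E
```

```text
scene0 0.13 3138 [0.443, -0.211] [0.544, -0.113] [0.842, -0.002]
scene0 0.2 1093 [0.468, -0.153] [0.564, -0.117] [0.618, -0.107]
scene0 0.3 1186 [0.435, -0.166] [0.509, -0.107] [0.589, -0.095]
scene0 0.36 1228 [0.382, -0.183] [0.425, -0.116] [0.495, -0.088]
scene0 0.42 301 [0.25, -0.182] [0.262, 0.038] [0.409, 0.064]
side0 0.13 8284 [0.251, -0.217] [0.569, -0.143] [0.846, 0.032]
side0 0.2 1742 [0.496, -0.177] [0.6, -0.166] [0.628, -0.122]
side0 0.3 4105 [0.444, -0.186] [0.528, -0.154] [0.592, -0.11]
side0 0.36 3978 [0.387, -0.193] [0.441, -0.153] [0.501, -0.098]
side0 0.42 1769 [0.251, -0.187] [0.269, -0.002] [0.412, 0.067]
```

```bash
python3 -m jog '[{"tz":-0.06,"wz":-0.187},{"tz":-0.06,"wz":-0.187},{"tz":-0.06,"wz":-0.187},{"tz":-0.06,"wz":-0.187},{"tz":-0.06,"wz":-0.187}]' 20 && python3 -m jog '[{"wz":-0.187},{},{}]'
```

```text
validation failed for argument at $[0]...
```

```bash
python3 -m jog '[{"tx":0,"ty":0,"tz":-0.06,"wx":0,"wy":0,"wz":-0.187,"claw":0.093},{"tx":0,"ty":0,"tz":-0.06,"wx":0,"wy":0,"wz":-0.187,"claw":0.093},{"tx":0,"ty":0,"tz":-0.06,"wx":0,"wy":0,"wz":-0.187,"claw":0.093},{"tx":0,"ty":0,"tz":-0.06,"wx":0,"wy":0,"wz":-0.187,"claw":0.093},{"tx":0,"ty":0,"tz":-0.06,"wx":0,"wy":0,"wz":-0.187,"claw":0.093}]' 20; python3 -m jog '[{"tx":0,"ty":0,"tz":0,"wx":0,"wy":0,"wz":-0.187,"claw":0.093},{"tx":0,"ty":0,"tz":0,"wx":0,"wy":0,"wz":0,"claw":0.093}]'
```

```text
t: 0.78
eef_pos: [0.2933, -0.6075, 0.5205]
ee_rot: [180.0, -0.0, 79.7]
ft_force: [0.6, -0.3, -0.0]
finger_gap: 1.0
grip_force: 0.0
t: 1.02
eef_pos: [0.2936, -0.6081, 0.5183]
ee_rot: [-180.0, -0.0, 90.0]
ft_force: [0.6, -0.9, 0.3]
finger_gap: 1.0
grip_force: 0.0
```

```bash
python3 -m jog '[{"tx":0.056,"ty":0.016,"tz":0,"wx":0,"wy":0,"wz":0,"claw":0.093},{"tx":0.056,"ty":0.016,"tz":0,"wx":0,"wy":0,"wz":0,"claw":0.093},{"tx":0.056,"ty":0.016,"tz":0,"wx":0,"wy":0,"wz":0,"claw":0.093},{"tx":0.056,"ty":0.016,"tz":0,"wx":0,"wy":0,"wz":0,"claw":0.093},{"tx":0.056,"ty":0.016,"tz":0,"wx":0,"wy":0,"wz":0,"claw":0.093}]'
python3 -m jog '[{"tx":0.056,"ty":0.016,"tz":0,"wx":0,"wy":0,"wz":0,"claw":0.093},{"tx":0.056,"ty":0.016,"tz":0,"wx":0,"wy":0,"wz":0,"claw":0.093},{"tx":0.056,"ty":0.016,"tz":0,"wx":0,"wy":0,"wz":0,"claw":0.093},{"tx":0.056,"ty":0.016,"tz":0,"wx":0,"wy":0,"wz":0,"claw":0.093},{"tx":0.056,"ty":0.016,"tz":0,"wx":0,"wy":0,"wz":0,"claw":0.093}]'
python3 -m jog '[{"tx":0.056,"ty":0.016,"tz":0,"wx":0,"wy":0,"wz":0,"claw":0.093},{"tx":0.056,"ty":0.016,"tz":0,"wx":0,"wy":0,"wz":0,"claw":0.093},{"tx":0.056,"ty":0.016,"tz":0,"wx":0,"wy":0,"wz":0,"claw":0.093},{"tx":0,"ty":0,"tz":0,"wx":0,"wy":0,"wz":0,"claw":0.093}]'
```

```text
t: 1.65
eef_pos: [0.3732, -0.3259, 0.5174]
ee_rot: [-179.9, -0.1, 89.7]
ft_force: [1.3, -0.4, -0.7]
finger_gap: 1.0
grip_force: 0.0
t: 2.28
eef_pos: [0.4529, -0.0458, 0.5176]
ee_rot: [-179.9, -0.0, 89.7]
ft_force: [0.4, -0.6, 0.3]
finger_gap: 1.0
grip_force: 0.0
t: 2.78
eef_pos: [0.5013, 0.1234, 0.5163]
ee_rot: [-179.8, 0.0, 90.0]
ft_force: [-0.3, 0.2, -0.8]
finger_gap: 0.999
grip_force: 0.0
```

Descend to the first viewing place, then take a second one 0.1 m away.

```bash
python3 -m jog '[{"tx":0,"ty":0,"tz":0.06,"wx":0,"wy":0,"wz":0,"claw":0.093},{"tx":0,"ty":0,"tz":0.06,"wx":0,"wy":0,"wz":0,"claw":0.093},{"tx":0,"ty":0,"tz":0.06,"wx":0,"wy":0,"wz":0,"claw":0.093},{"tx":0,"ty":0,"tz":0,"wx":0,"wy":0,"wz":0,"claw":0.093},{"tx":0,"ty":0,"tz":0,"wx":0,"wy":0,"wz":0,"claw":0.093}]'
python3 -c "
from h import *
grab('wrist','w1')"
python3 -m jog '[{"tx":0.06,"ty":0,"tz":0,"wx":0,"wy":0,"wz":0,"claw":0.093},{"tx":0.06,"ty":0,"tz":0,"wx":0,"wy":0,"wz":0,"claw":0.093},{"tx":0,"ty":0,"tz":0,"wx":0,"wy":0,"wz":0,"claw":0.093},{"tx":0,"ty":0,"tz":0,"wx":0,"wy":0,"wz":0,"claw":0.093}]'
python3 -c "
from h import *
grab('wrist','w2')
print(optics.calibration('wrist'))"
```

```text
t: 3.4
eef_pos: [0.501, 0.1199, 0.3414]
ee_rot: [179.9, -0.0, 89.9]
ft_force: [0.0, 0.9, 0.8]
finger_gap: 1.004
grip_force: 0.0
t: 3.95
eef_pos: [0.501, 0.2403, 0.3405]
ee_rot: [179.9, -0.0, 90.1]
ft_force: [-0.5, 0.4, -1.1]
finger_gap: 1.001
grip_force: 0.0
{'vertical_fov': 62.03288888769672, 'cx': 277.547697406069, 'cy': 205.5427927247785, 'position': array([0.50028385, 0.32160424, 0.50609159]), 'rotation': array([ 1.62937180e+02, -1.28906818e-01, -4.24990570e-02])}
```

View pics/w1.png

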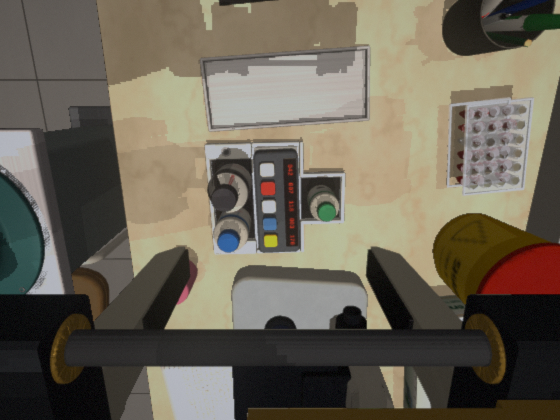

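View pics/w2.png

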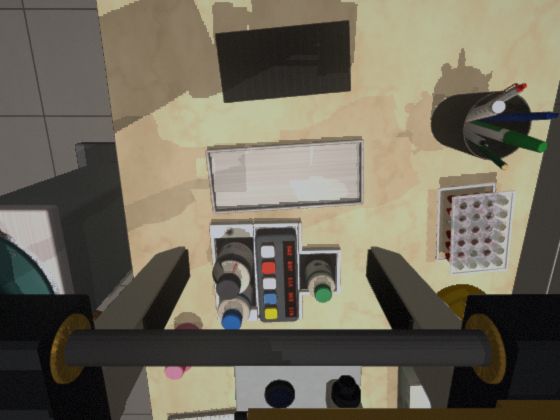

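w1: caps are dark (222,195), blue (228,241) and green (326,211); counter spans x 254–300, y 148–251; tray at (287,88). w2: mat at (285,62), tray at (287,175), and the same caps at (229,287), (232,320) and (323,294).

```bash
cat >> h.py <<'E'
def tri(a,ua,b,ub):
    A=[];y=[]
    for o,(u,v) in((a,ua),(b,ub)):
        r=o["R"]@np.array([(u-o["cx"])/o["f"],(v-o["cy"])/o["f"],1.]); r/=np.linalg.norm(r); M=np.eye(3)-np.outer(r,r); A.append(M); y.append(M@o["p"])
    A=np.vstack(A);y=np.hstack(y); x=np.linalg.lstsq(A,y,rcond=None)[0]; return x,np.linalg.norm(A@x-y)
def blob(mask,win):
    u0,u1,v0,v1=win; m=np.zeros(mask.shape,np.uint8); m[v0:v1,u0:u1]=mask[v0:v1,u0:u1]; m=cv2.morphologyEx(m,cv2.MORPH_OPEN,np.ones((3,3),np.uint8))
    cs=cv2.findContours(m,cv2.RETR_EXTERNAL,cv2.CHAIN_APPROX_NONE)[0]; return max(cs,key=cv2.contourArea)
def hsv(o): return cv2.cvtColor(o["im"],cv2.COLOR_RGB2HSV)
def rect(o,c,z):
    P=np.array([ray(o,u,v,z)[:2] for u,v in c[:,0]],np.float32)
    (x,y),(w,h),a=cv2.minAreaRect(P*1000); 
    if w<h: w,h,a=h,w,a+90
    return np.round([x,y,w,h,(a+90)%180-90],1)
E
python3 - <<'E'
from h import *
W={"w1":dict(green=(310,345,195,228),blue=(212,245,225,256),dark=(200,240,178,215)),"w2":dict(green=(308,340,282,305),blue=(218,246,308,332),dark=(214,243,275,300))}
c={}
for n in W:
    o=load(n);h=hsv(o);H,S,V=h[...,0],h[...,1],h[...,2]
    M=dict(green=(H>50)&(H<90)&(S>80),blue=(H>95)&(H<125)&(S>120),dark=(V<70))
    for k in M:
        b=blob(M[k].astype(np.uint8),W[n][k]); e=cv2.minEnclosingCircle(b); c[n,k]=e[0]; print(n,k,np.round(e,1).tolist() if 0 else (np.round(e[0],1),round(e[1],1)),cv2.contourArea(b))
a,b=load("w1"),load("w2")
for k in("green","blue","dark"):
    x,r=tri(a,c["w1",k],b,c["w2",k]); print(k,x.round(4),r.round(4))
for n,o in(("w1",a),("w2",b)):
    P=pts(o);m=(o["d"]>0)
    for k,(z0,z1,win) in dict(lys=(.102,.125,(.40,.48,.06,.15)),sal=(.087,.1,(.40,.48,0,.065)),cit=(.074,.09,(.53,.6,0,.1)),cnt=(.02,.036,(.46,.54,-.02,.16)),keys=(.037,.046,(.46,.54,-.02,.16)),rim=(.010,.018,(.38,.62,-.05,.155)),cfloor=(.002,.009,(.545,.59,.02,.1)),tray=(-.003,.008,(.44,.58,.19,.24)),mat=(-.003,.008,(.44,.58,.34,.39)),trim=(.010,.02,(.38,.63,.155,.285))).items():
        q=P[m&(P[...,2]>z0)&(P[...,2]<z1)&(P[...,0]>win[0])&(P[...,0]<win[1])&(P[...,1]>win[2])&(P[...,1]<win[3])]
        if len(q)>9: print(n,k,len(q),"mid",((q.min(0)+q.max(0))/2).round(4),"zmed",np.median(q[:,2]).round(4),cv2.minAreaRect((q[:,:2]*1000).astype(np.float32)))
E
```

```text
w1 green (array([326.1, 211.7]), 9.0) 220.5
w1 blue (array([227.9, 241.5]), 10.2) 286.0
w1 dark (array([220.7, 193.4]), 17.7) 566.0
w2 green (array([322.8, 293.2]), 8.7) 202.5
w2 blue (array([231. , 321.9]), 9.4) 239.5
w2 dark (array([228. , 282.5]), 12.3) 136.0
green [0.565  0.0595 0.072 ] 0.0001
blue [0.4368 0.0254 0.09  ] 0.0003
dark [0.4348 0.0928 0.101 ] 0.0027
w1 lys 537 mid [0.4369 0.0877 0.1072] zmed 0.1093 ((436.9154357910156, 87.79010009765625), (30.6341609954834, 29.850332260131836), 88.15234375)
w1 sal 364 mid [0.4367 0.0251 0.0909] zmed 0.0923 ((436.79345703125, 25.710983276367188), (26.948606491088867, 27.533279418945312), 40.982391357421875)
w1 cit 282 mid [0.5639 0.0609 0.0778] zmed 0.0794 ((564.417236328125, 61.17729949951172), (23.385211944580078, 23.968902587890625), 50.48942947387695)
w1 cnt 3460 mid [0.4966 0.0582 0.028 ] zmed 0.0326 ((495.3799743652344, 58.11371612548828), (72.65502166748047, 150.16636657714844), 2.070688009262085)
w1 keys 941 mid [0.486  0.0582 0.0415] zmed 0.0416 ((486.04840087890625, 58.2180061340332), (122.56604766845703, 50.91542053222656),
[... 1460 characters left out ...]
3436813354492), (200.00115966796875, 170.49139404296875), 1.6491014957427979)
w2 cfloor 367 mid [0.5675 0.063  0.0056] zmed 0.0051 ((567.586669921875, 62.99837875366211), (44.93376541137695, 73.84588623046875), 0.23807206749916077)
w2 tray 3175 mid [0.51   0.2149 0.0018] zmed 0.0022 ((509.9986267089844, 214.9070587158203), (139.8213348388672, 49.804447174072266), 0.013087739236652851)
w2 mat 4153 mid [0.51   0.3653 0.0029] zmed 0.0029 ((510.01190185546875, 365.28570556640625), (139.93605041503906, 49.07358169555664), 0.0005027709412388504)
w2 trim 1366 mid [0.5131 0.2129 0.0134] zmed 0.0138 ((513.1589965820312, 212.95416259765625), (223.21795654296875, 95.68399810791016), 3.7916953563690186)
```

```bash
python3 -m jog '[{"tx":-0.038,"ty":-0.016,"tz":0.045,"wx":0,"wy":0,"wz":0,"claw":0.056},{"tx":-0.038,"ty":-0.016,"tz":0.045,"wx":0,"wy":0,"wz":0,"claw":0.056},{"tx":-0.038,"ty":-0.016,"tz":0.045,"wx":0,"wy":0,"wz":0,"claw":0.056},{"tx":-0.038,"ty":-0.016,"tz":0.045,"wx":0,"wy":0,"wz":0,"claw":0.056},{"tx":0,"ty":0,"tz":0,"wx":0,"wy":0,"wz":0,"claw":0.056}]' 25
python3 -m jog '[{"tx":0,"ty":0,"tz":0,"wx":0,"wy":0,"wz":0,"claw":0.056},{"tx":0,"ty":0,"tz":0,"wx":0,"wy":0,"wz":0,"claw":0.056},{"tx":0,"ty":0,"tz":0,"wx":0,"wy":0,"wz":0,"claw":0.056}]'
python3 - <<'E'
from h import *
b=load("w2");h=hsv(b); V=h[...,2]
d=blob(((V<75)).astype(np.uint8),(205,365,10,110)); print("mat",rect(b,d,.003))
E
```

```text
t: 4.62
eef_pos: [0.435, 0.0854, 0.1563]
ee_rot: [-179.8, 0.0, 89.8]
ft_force: [0.7, 0.4, 0.3]
finger_gap: 0.606
grip_force: 0.0
t: 5.0
eef_pos: [0.4373, 0.0887, 0.1595]
ee_rot: [179.9, -0.0, 90.1]
ft_force: [-0.1, -0.5, -0.3]
finger_gap: 0.603
grip_force: 0.0
mat [510.  368.5 175.4  86.8   5.1]
```

```bash
python3 -m jog '[{"tx":0,"ty":0,"tz":0.033,"wx":0,"wy":0,"wz":0,"claw":0.056},{"tx":0,"ty":0,"tz":0.032,"wx":0,"wy":0,"wz":0,"claw":0.056},{"tx":0,"ty":0,"tz":0,"wx":0,"wy":0,"wz":0,"claw":0.056},{"tx":0,"ty":0,"tz":0,"wx":0,"wy":0,"wz":0,"claw":0.056}]'
python3 -m jog '[{"tx":0,"ty":0,"tz":0,"wx":0,"wy":0,"wz":0,"claw":0.02},{"tx":0,"ty":0,"tz":0,"wx":0,"wy":0,"wz":0,"claw":0.02},{"tx":0,"ty":0,"tz":0,"wx":0,"wy":0,"wz":0,"claw":0.02},{"tx":0,"ty":0,"tz":0,"wx":0,"wy":0,"wz":0,"claw":0.02},{"tx":0,"ty":0,"tz":0,"wx":0,"wy":0,"wz":0,"claw":0.02}]'
```

```text
t: 5.5
eef_pos: [0.4374, 0.0886, 0.0951]
ee_rot: [179.9, -0.0, 90.1]
ft_force: [0.3, -0.4, 0.7]
finger_gap: 0.603
grip_force: 0.0
t: 6.12
eef_pos: [0.4369, 0.0883, 0.094]
ee_rot: [180.0, -0.0, 90.1]
ft_force: [-1.4, -0.0, 6.4]
finger_gap: 0.322
grip_force: 25.1
```

```bash
python3 -m jog '[{"tx":0,"ty":0,"tz":-0.01,"wx":0,"wy":0,"wz":0,"claw":0.02},{"tx":0,"ty":0,"tz":-0.02,"wx":0,"wy":0,"wz":0,"claw":0.02},{"tx":0,"ty":0,"tz":-0.03,"wx":0,"wy":0,"wz":0,"claw":0.02},{"tx":0,"ty":0,"tz":0,"wx":0,"wy":0,"wz":0,"claw":0.02},{"tx":0,"ty":0,"tz":0,"wx":0,"wy":0,"wz":0,"claw":0.02}]'
python3 -c "
from h import *
grab('scene','s1'); grab('side','d1')
a=cv2.imread('pics/s1.png')[150:290,250:430];b=cv2.imread('pics/d1.png')[180:320,130:310]
cv2.imwrite('pics/c2.png',cv2.resize(np.hstack([a,b]),(792,308),interpolation=cv2.INTER_CUBIC))"
```

```text
t: 6.75
eef_pos: [0.4366, 0.0883, 0.1534]
ee_rot: [-180.0, 0.0, 90.1]
ft_force: [-1.6, 0.6, -2.0]
finger_gap: 0.319
grip_force: 24.9
```

View pics/c2.png

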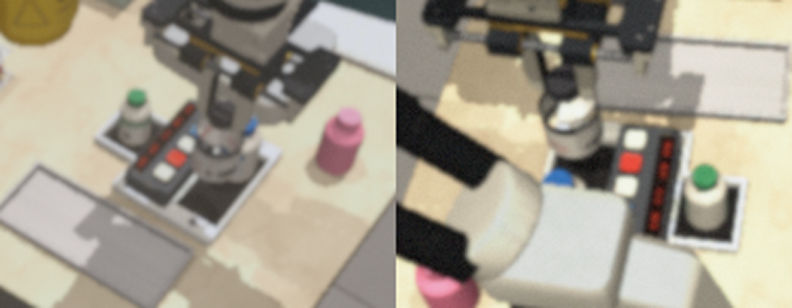

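```bash
python3 -m jog '[{"tx":0.02,"ty":0.001,"tz":0,"wx":0,"wy":0,"wz":0,"claw":0.02},{"tx":0.04,"ty":0.002,"tz":0,"wx":0,"wy":0,"wz":0,"claw":0.02},{"tx":0.04,"ty":0.002,"tz":0,"wx":0,"wy":0,"wz":0,"claw":0.02},{"tx":0.02,"ty":0,"tz":0.02,"wx":0,"wy":0,"wz":0,"claw":0.02},{"tx":0,"ty":0,"tz":0.02,"wx":0,"wy":0,"wz":0,"claw":0.02}]'
python3 -m jog '[{"tx":0,"ty":0,"tz":0.015,"wx":0,"wy":0,"wz":0,"claw":0.02},{"tx":0,"ty":0,"tz":0.003,"wx":0,"wy":0,"wz":0,"claw":0.02},{"tx":0,"ty":0,"tz":0.002,"wx":0,"wy":0,"wz":0,"claw":0.02},{"tx":0,"ty":0,"tz":0,"wx":0,"wy":0,"wz":0,"claw":0.02},{"tx":0,"ty":0,"tz":0,"wx":0,"wy":0,"wz":0,"claw":0.02}]'
```

```text
t: 7.48
eef_pos: [0.4412, 0.2091, 0.1121]
ee_rot: [-179.9, 0.0, 90.2]
ft_force: [-0.7, 0.1, -2.4]
finger_gap: 0.321
grip_force: 24.9
t: 8.1
eef_pos: [0.4419, 0.2082, 0.0942]
ee_rot: [180.0, -0.0, 90.0]
ft_force: [-0.7, -0.2, -1.2]
finger_gap: 0.322
grip_force: 24.9
```

```bash
python3 -m jog '[{"tx":0,"ty":0,"tz":0.002,"wx":0,"wy":0,"wz":0,"claw":0.02},{"tx":0,"ty":0,"tz":0.0005,"wx":0,"wy":0,"wz":0,"claw":0.02},{"tx":0,"ty":0,"tz":0,"wx":0,"wy":0,"wz":0,"claw":0.02},{"tx":0,"ty":0,"tz":0,"wx":0,"wy":0,"wz":0,"claw":0.02}]'
python3 -m jog '[{"tx":0,"ty":0,"tz":0,"wx":0,"wy":0,"wz":0,"claw":0.056},{"tx":0,"ty":0,"tz":0,"wx":0,"wy":0,"wz":0,"claw":0.056},{"tx":0,"ty":0,"tz":0,"wx":0,"wy":0,"wz":0,"claw":0.056},{"tx":0,"ty":0,"tz":-0.01,"wx":0,"wy":0,"wz":0,"claw":0.056},{"tx":0,"ty":0,"tz":-0.02,"wx":0,"wy":0,"wz":0,"claw":0.056}]'
```

```text
t: 8.6
eef_pos: [0.4418, 0.2084, 0.0916]
ee_rot: [180.0, -0.0, 90.1]
ft_force: [-2.2, 0.2, 6.1]
finger_gap: 0.325
grip_force: 25.1
t: 9.22
eef_pos: [0.4414, 0.2082, 0.1219]
ee_rot: [-180.0, 0.0, 90.1]
ft_force: [0.2, -0.4, 0.2]
finger_gap: 0.605
grip_force: 0.0
```

```bash
python3 -m jog '[{"tx":-0.05,"ty":-0.001,"tz":-0.01,"wx":0,"wy":0,"wz":0,"claw":0.05},{"tx":-0.05,"ty":-0.001,"tz":0,"wx":0,"wy":0,"wz":0,"claw":0.05},{"tx":-0.05,"ty":-0.001,"tz":0,"wx":0,"wy":0,"wz":0,"claw":0.05},{"tx":-0.032,"ty":-0.001,"tz":0,"wx":0,"wy":0,"wz":0,"claw":0.05},{"tx":0,"ty":0,"tz":0.01,"wx":0,"wy":0,"wz":0,"claw":0.05}]'
python3 -m jog '[{"tx":0,"ty":0,"tz":0.02,"wx":0,"wy":0,"wz":0,"claw":0.05},{"tx":0,"ty":0,"tz":0.02,"wx":0,"wy":0,"wz":0,"claw":0.05},{"tx":0,"ty":0,"tz":0,"wx":0,"wy":0,"wz":0,"claw":0.05},{"tx":0,"ty":0,"tz":0,"wx":0,"wy":0,"wz":0,"claw":0.05}]'
```

```text
t: 9.85
eef_pos: [0.4385, 0.0247, 0.1231]
ee_rot: [179.8, 0.0, 89.9]
ft_force: [-0.4, 0.6, 0.0]
finger_gap: 0.541
grip_force: 0.0
t: 10.35
eef_pos: [0.4379, 0.0267, 0.0813]
ee_rot: [-180.0, -0.0, 90.1]
ft_force: [-0.8, -0.1, -0.3]
finger_gap: 0.536
grip_force: 0.0
```

```bash
python3 -m jog '[{"tx":0,"ty":-0.001,"tz":0,"wx":0,"wy":0,"wz":0,"claw":0.015},{"tx":0,"ty":0,"tz":0,"wx":0,"wy":0,"wz":0,"claw":0.015},{"tx":0,"ty":0,"tz":0,"wx":0,"wy":0,"wz":0,"claw":0.015},{"tx":0,"ty":0,"tz":0,"wx":0,"wy":0,"wz":0,"claw":0.015},{"tx":0,"ty":0,"tz":0,"wx":0,"wy":0,"wz":0,"claw":0.015}]'
python3 -m jog '[{"tx":0,"ty":0,"tz":-0.01,"wx":0,"wy":0,"wz":0,"claw":0.015},{"tx":0,"ty":0,"tz":-0.03,"wx":0,"wy":0,"wz":0,"claw":0.015},{"tx":0,"ty":0,"tz":-0.05,"wx":0,"wy":0,"wz":0,"claw":0.015},{"tx":0,"ty":0,"tz":-0.05,"wx":0,"wy":0,"wz":0,"claw":0.015},{"tx":0,"ty":0,"tz":0,"wx":0,"wy":0,"wz":0,"claw":0.015}]'
```

```text
t: 10.98
eef_pos: [0.437, 0.0263, 0.0815]
ee_rot: [180.0, -0.0, 90.1]
ft_force: [-0.2, 0.6, 3.4]
finger_gap: 0.29
grip_force: 25.0
t: 11.6
eef_pos: [0.4379, 0.0263, 0.2254]
ee_rot: [179.7, 0.0, 90.1]
ft_force: [0.4, 0.2, -1.5]
finger_gap: 0.286
grip_force: 24.8
```

```bash
python3 -m jog '[{"tx":0.03,"ty":0.012,"tz":0,"wx":0,"wy":0,"wz":0,"claw":0.015},{"tx":0.047,"ty":0.019,"tz":0,"wx":0,"wy":0,"wz":0,"claw":0.015},{"tx":0.05,"ty":0.02,"tz":0,"wx":0,"wy":0,"wz":0,"claw":0.015},{"tx":0.04,"ty":0.016,"tz":0,"wx":0,"wy":0,"wz":0,"claw":0.015},{"tx":0.02,"ty":0.008,"tz":0.03,"wx":0,"wy":0,"wz":0,"claw":0.015}]'
python3 -m jog '[{"tx":0,"ty":0,"tz":0.045,"wx":0,"wy":0,"wz":0,"claw":0.015},{"tx":0,"ty":0,"tz":0.045,"wx":0,"wy":0,"wz":0,"claw":0.015},{"tx":0,"ty":0,"tz":0.022,"wx":0,"wy":0,"wz":0,"claw":0.015},{"tx":0,"ty":0,"tz":0.002,"wx":0,"wy":0,"wz":0,"claw":0.015},{"tx":0,"ty":0,"tz":0,"wx":0,"wy":0,"wz":0,"claw":0.015}]'
```

```text
t: 12.22
eef_pos: [0.5124, 0.2154, 0.1913]
ee_rot: [179.9, -0.0, 90.1]
ft_force: [0.2, -0.4, -0.7]
finger_gap: 0.288
grip_force: 24.8
t: 12.85
eef_pos: [0.5112, 0.2132, 0.0764]
ee_rot: [-179.9, 0.0, 90.1]
ft_force: [-0.8, 0.7, -0.5]
finger_gap: 0.289
grip_force: 28.7
```

```bash
python3 -m jog '[{"tx":0,"ty":0,"tz":0,"wx":0,"wy":0,"wz":0,"claw":0.015},{"tx":0,"ty":0,"tz":-0.001,"wx":0,"wy":0,"wz":0,"claw":0.015},{"tx":0,"ty":0,"tz":0,"wx":0,"wy":0,"wz":0,"claw":0.015},{"tx":0,"ty":0,"tz":0,"wx":0,"wy":0,"wz":0,"claw":0.015}]'
python3 -m jog '[{"tx":0,"ty":0,"tz":0,"wx":0,"wy":0,"wz":0,"claw":0.05},{"tx":0,"ty":0,"tz":0,"wx":0,"wy":0,"wz":0,"claw":0.05},{"tx":0,"ty":0,"tz":0,"wx":0,"wy":0,"wz":0,"claw":0.05},{"tx":0,"ty":0,"tz":-0.01,"wx":0,"wy":0,"wz":0,"claw":0.05},{"tx":0,"ty":0,"tz":-0.03,"wx":0,"wy":0,"wz":0,"claw":0.05}]'
```

```text
t: 13.35
eef_pos: [0.5117, 0.2134, 0.0783]
ee_rot: [180.0, -0.0, 90.1]
ft_force: [-0.1, -0.4, 0.1]
finger_gap: 0.292
grip_force: 28.7
t: 13.98
eef_pos: [0.511, 0.2131, 0.1179]
ee_rot: [-179.9, 0.0, 90.1]
ft_force: [0.2, 0.1, 0.4]
finger_gap: 0.539
grip_force: 0.0
```

```bash
python3 -m jog '[{"tx":-0.038,"ty":0.013,"tz":-0.01,"wx":0,"wy":0,"wz":0,"claw":0.046},{"tx":-0.038,"ty":0.013,"tz":0,"wx":0,"wy":0,"wz":0,"claw":0.046},{"tx":-0.038,"ty":0.013,"tz":0,"wx":0,"wy":0,"wz":0,"claw":0.046},{"tx":-0.038,"ty":0.013,"tz":0,"wx":0,"wy":0,"wz":0,"claw":0.046},{"tx":0,"ty":0,"tz":0.01,"wx":0,"wy":0,"wz":0,"claw":0.046}]'
python3 -m jog '[{"tx":0,"ty":0,"tz":0.024,"wx":0,"wy":0,"wz":0,"claw":0.046},{"tx":0,"ty":0,"tz":0.024,"wx":0,"wy":0,"wz":0,"claw":0.046},{"tx":0,"ty":0,"tz":0,"wx":0,"wy":0,"wz":0,"claw":0.046},{"tx":0,"ty":0,"tz":0,"wx":0,"wy":0,"wz":0,"claw":0.046}]'
```

```text
t: 14.6
eef_pos: [0.5648, 0.0594, 0.1193]
ee_rot: [179.9, 0.0, 89.9]
ft_force: [-0.5, -0.3, -1.2]
finger_gap: 0.496
grip_force: 0.0
t: 15.1
eef_pos: [0.5641, 0.0618, 0.0713]
ee_rot: [179.9, -0.0, 90.1]
ft_force: [0.0, -0.7, -0.1]
finger_gap: 0.497
grip_force: 0.0
```

```bash
python3 -m jog '[{"tx":0,"ty":0,"tz":0.002,"wx":0,"wy":0,"wz":0,"claw":0.01},{"tx":0,"ty":0,"tz":0,"wx":0,"wy":0,"wz":0,"claw":0.01},{"tx":0,"ty":0,"tz":0,"wx":0,"wy":0,"wz":0,"claw":0.01},{"tx":0,"ty":0,"tz":0,"wx":0,"wy":0,"wz":0,"claw":0.01},{"tx":0,"ty":0,"tz":0,"wx":0,"wy":0,"wz":0,"claw":0.01}]'
python3 -m jog '[{"tx":0,"ty":0,"tz":-0.01,"wx":0,"wy":0,"wz":0,"claw":0.01},{"tx":0,"ty":0,"tz":-0.03,"wx":0,"wy":0,"wz":0,"claw":0.01},{"tx":0,"ty":0,"tz":-0.05,"wx":0,"wy":0,"wz":0,"claw":0.01},{"tx":0,"ty":0,"tz":-0.04,"wx":0,"wy":0,"wz":0,"claw":0.01},{"tx":0,"ty":0,"tz":0,"wx":0,"wy":0,"wz":0,"claw":0.01}]'
```

```text
t: 15.72
eef_pos: [0.5641, 0.0614, 0.0685]
ee_rot: [180.0, -0.0, 90.1]
ft_force: [2.0, 0.6, 2.7]
finger_gap: 0.251
grip_force: 25.0
t: 16.35
eef_pos: [0.5648, 0.0615, 0.2021]
ee_rot: [179.7, -0.0, 90.1]
ft_force: [0.6, -0.1, -1.3]
finger_gap: 0.25
grip_force: 25.0
```

```bash
python3 -m jog '[{"tx":0.03,"ty":0.004,"tz":0,"wx":0,"wy":0,"wz":0,"claw":0.01},{"tx":0.05,"ty":0.006,"tz":0,"wx":0,"wy":0,"wz":0,"claw":0.01},{"tx":0.05,"ty":0.006,"tz":0,"wx":0,"wy":0,"wz":0,"claw":0.01},{"tx":0.026,"ty":0.003,"tz":0.01,"wx":0,"wy":0,"wz":0,"claw":0.01},{"tx":0,"ty":0,"tz":0.04,"wx":0,"wy":0,"wz":0,"claw":0.01}]'
python3 -m jog '[{"tx":0,"ty":0,"tz":0.05,"wx":0,"wy":0,"wz":0,"claw":0.01},{"tx":0,"ty":0,"tz":0.025,"wx":0,"wy":0,"wz":0,"claw":0.01},{"tx":0,"ty":0,"tz":0.004,"wx":0,"wy":0,"wz":0,"claw":0.01},{"tx":0,"ty":0,"tz":0.0035,"wx":0,"wy":0,"wz":0,"claw":0.01},{"tx":0,"ty":0,"tz":0,"wx":0,"wy":0,"wz":0,"claw":0.01}]'
python3 -m jog '[{"tx":0,"ty":0,"tz":0,"wx":0,"wy":0,"wz":0,"claw":0.01},{"tx":0,"ty":0,"tz":0,"wx":0,"wy":0,"wz":0,"claw":0.01}]'
```

```text
t: 16.98
eef_pos: [0.5831, 0.2195, 0.1486]
ee_rot: [179.9, -0.0, 90.2]
ft_force: [0.5, 0.3, -0.7]
finger_gap: 0.253
grip_force: 25.0
t: 17.6
eef_pos: [0.583, 0.2175, 0.0666]
ee_rot: [179.9, -0.0, 90.1]
ft_force: [0.4, 0.1, -0.7]
finger_gap: 0.249
grip_force: 25.0
t: 17.85
eef_pos: [0.5828, 0.2175, 0.0662]
ee_rot: [180.0, -0.0, 90.1]
ft_force: [0.4, 0.3, -1.0]
finger_gap: 0.256
grip_force: 25.0
```

```bash
python3 -m jog '[{"tx":0,"ty":0,"tz":0.001,"wx":0,"wy":0,"wz":0,"claw":0.01},{"tx":0,"ty":0,"tz":0,"wx":0,"wy":0,"wz":0,"claw":0.01},{"tx":0,"ty":0,"tz":0,"wx":0,"wy":0,"wz":0,"claw":0.046},{"tx":0,"ty":0,"tz":0,"wx":0,"wy":0,"wz":0,"claw":0.046},{"tx":0,"ty":0,"tz":0,"wx":0,"wy":0,"wz":0,"claw":0.046}]'
python3 -m jog '[{"tx":0,"ty":0,"tz":-0.01,"wx":0,"wy":0,"wz":0,"claw":0.046},{"tx":0,"ty":0,"tz":-0.05,"wx":0,"wy":0,"wz":0,"claw":0.046},{"tx":0,"ty":0,"tz":-0.06,"wx":0,"wy":0,"wz":0,"claw":0.09},{"tx":-0.03,"ty":-0.03,"tz":-0.04,"wx":0,"wy":0,"wz":0,"claw":0.09},{"tx":-0.04,"ty":-0.03,"tz":-0.03,"wx":0,"wy":0,"wz":0,"claw":0.09}]'
python3 -m jog '[{"tx":0,"ty":-0.02,"tz":-0.04,"wx":0,"wy":0,"wz":0,"claw":0.09},{"tx":0,"ty":0,"tz":0,"wx":0,"wy":0,"wz":0,"claw":0.09},{"tx":0,"ty":0,"tz":0,"wx":0,"wy":0,"wz":0,"claw":0.09}]'
python3 - <<'E'
from h import *
grab('wrist','w3');o=load('w3');P=pts(o);m=o['d']>0
for k,(z0,z1,win) in dict(lys=(.1,.12,(.40,.48,.16,.25)),sal=(.083,.1,(.47,.55,.16,.25)),cit=(.07,.085,(.55,.62,.16,.26)),cnt=(.028,.036,(.45,.55,-.03,.16)),cbody=(.018,.036,(.45,.55,-.03,.16)),rim=(.010,.018,(.38,.62,-.05,.155))).items():
    q=P[m&(P[...,2]>z0)&(P[...,2]<z1)&(P[...,0]>win[0])&(P[...,0]<win[1])&(P[...,1]>win[2])&(P[...,1]<win[3])]
    if len(q)>9: print(k,len(q),"zmed",np.median(q[:,2]).round(4),np.round(np.hstack(cv2.minAreaRect((q[:,:2]*1000).astype(np.float32))),1))
E
```

```text
t: 18.48
eef_pos: [0.5826, 0.2174, 0.0645]
ee_rot: [-180.0, 0.0, 90.1]
ft_force: [1.2, 0.2, -1.0]
finger_gap: 0.485
grip_force: 0.0
t: 19.1
eef_pos: [0.522, 0.147, 0.2572]
ee_rot: [179.9, -0.0, 90.1]
ft_force: [0.6, 0.5, 0.5]
finger_gap: 0.767
grip_force: 0.0
t: 19.48
eef_pos: [0.5027, 0.1474, 0.2945]
ee_rot: [180.0, -0.0, 90.1]
ft_force: [-0.1, -0.6, -0.1]
finger_gap: 0.963
grip_force: 0.0
lys 803 zmed 0.1069 [441.8 207.5  30.4  30.6  45.2]
sal 600 zmed 0.09 [510.1 212.1  27.1  27.   89.9]
cit 447 zmed 0.0771 [583.1 216.6  24.1  24.   71.2]
cnt 3845 zmed 0.0326 [500.6  58.3  61.9 150.1   2.2]
cbody 3933 zmed 0.0325 [500.6  58.4  62.1 150.3   2.2]
rim 3066 zmed 0.0133 [499.9  58.7 200.1 170.    1.6]
```

View pics/w3.png

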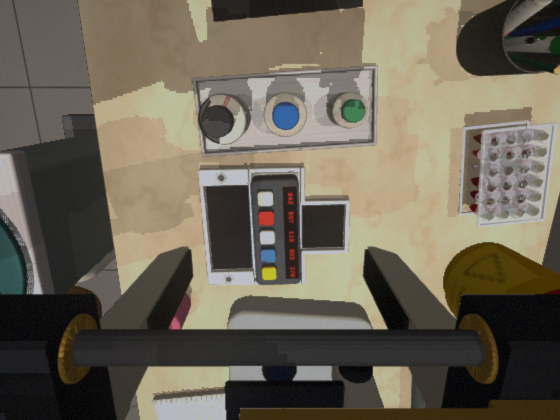

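w3: all three bottles stand upright in the tray (222,120), (286,115), (350,110). The counter is at (277,230), measuring 62 × 150 mm with its top at 32.6 mm and yaw 2.2°, as it should be. Now I grasp it.

```bash
python3 -m jog '[{"tx":-0.045,"ty":-0.001,"tz":0.03,"wx":0,"wy":0,"wz":0,"claw":0.088},{"tx":-0.044,"ty":-0.001,"tz":0.04,"wx":0,"wy":0,"wz":0,"claw":0.088},{"tx":0,"ty":0,"tz":0.06,"wx":0,"wy":0,"wz":-0.037,"claw":0.088},{"tx":0,"ty":0,"tz":0.05,"wx":0,"wy":0,"wz":0,"claw":0.088},{"tx":0,"ty":0,"tz":0.03,"wx":0,"wy":0,"wz":0,"claw":0.088}]' 40
python3 -m jog '[{"tx":0,"ty":0,"tz":0,"wx":0,"wy":0,"wz":0,"claw":0.088},{"tx":0,"ty":0,"tz":0,"wx":0,"wy":0,"wz":0,"claw":0.088},{"tx":0,"ty":0,"tz":0,"wx":0,"wy":0,"wz":0,"claw":0.088}]'
```

```text
t: 20.15
eef_pos: [0.4994, 0.0582, 0.0806]
ee_rot: [-179.7, 0.0, 92.2]
ft_force: [-0.5, -0.1, -0.1]
finger_gap: 0.944
grip_force: 0.0
t: 20.52
eef_pos: [0.5015, 0.0584, 0.0861]
ee_rot: [179.9, -0.0, 92.2]
ft_force: [-0.9, 0.7, 0.3]
finger_gap: 0.943
grip_force: 0.0
```

```bash
python3 -m jog '[{"tx":0,"ty":-0.001,"tz":0.03,"wx":0,"wy":0,"wz":0,"claw":0.088},{"tx":0,"ty":0,"tz":0.03,"wx":0,"wy":0,"wz":0,"claw":0.088},{"tx":0,"ty":0,"tz":0.015,"wx":0,"wy":0,"wz":0,"claw":0.088},{"tx":0,"ty":0,"tz":0,"wx":0,"wy":0,"wz":0,"claw":0.088},{"tx":0,"ty":0,"tz":0,"wx":0,"wy":0,"wz":0,"claw":0.088}]'
python3 -m jog '[{"tx":0,"ty":0,"tz":0,"wx":0,"wy":0,"wz":0,"claw":0.05},{"tx":0,"ty":0,"tz":0,"wx":0,"wy":0,"wz":0,"claw":0.05},{"tx":0,"ty":0,"tz":0,"wx":0,"wy":0,"wz":0,"claw":0.05},{"tx":0,"ty":0,"tz":0,"wx":0,"wy":0,"wz":0,"claw":0.05},{"tx":0,"ty":0,"tz":0,"wx":0,"wy":0,"wz":0,"claw":0.05}]'
python3 -m jog '[{"tx":0,"ty":0,"tz":-0.005,"wx":0,"wy":0,"wz":0,"claw":0.05},{"tx":0,"ty":0,"tz":-0.01,"wx":0,"wy":0,"wz":0,"claw":0.05},{"tx":0,"ty":0,"tz":-0.02,"wx":0,"wy":0,"wz":0,"claw":0.05},{"tx":0,"ty":0,"tz":0,"wx":0,"wy":0,"wz":0,"claw":0.05},{"tx":0,"ty":0,"tz":0,"wx":0,"wy":0,"wz":0,"claw":0.05}]'
```

```text
t: 21.15
eef_pos: [0.5006, 0.0584, 0.011]
ee_rot: [179.9, -0.0, 92.2]
ft_force: [0.1, 0.3, 0.3]
finger_gap: 0.949
grip_force: 0.0
t: 21.78
eef_pos: [0.5, 0.0583, 0.0099]
ee_rot: [180.0, -0.0, 92.2]
ft_force: [-0.3, -0.2, 4.0]
finger_gap: 0.665
grip_force: 40.0
t: 22.4
eef_pos: [0.4995, 0.0583, 0.0442]
ee_rot: [-180.0, 0.0, 92.2]
ft_force: [-0.2, 0.3, -2.7]
finger_gap: 0.666
grip_force: 40.0
```

```bash
python3 -m jog '[{"tx":0,"ty":0,"tz":-0.03,"wx":0,"wy":0,"wz":0,"claw":0.05},{"tx":0,"ty":0,"tz":-0.05,"wx":0,"wy":0,"wz":0,"claw":0.05},{"tx":0,"ty":0,"tz":-0.05,"wx":0,"wy":0,"wz":0,"claw":0.05},{"tx":0.0,"ty":0,"tz":-0.02,"wx":0,"wy":0,"wz":0,"claw":0.05},{"tx":0.03,"ty":0.0022,"tz":0,"wx":0,"wy":0,"wz":0,"claw":0.05}]'
python3 -m jog '[{"tx":0.05,"ty":0.0036,"tz":0,"wx":0,"wy":0,"wz":0,"claw":0.05},{"tx":0.05,"ty":0.0036,"tz":0,"wx":0,"wy":0,"wz":0,"claw":0.05},{"tx":0.05,"ty":0.0036,"tz":0,"wx":0,"wy":0,"wz":0,"claw":0.05},{"tx":0.05,"ty":0.0036,"tz":0,"wx":0,"wy":0,"wz":0,"claw":0.05},{"tx":0.05,"ty":0.0036,"tz":0,"wx":0,"wy":0,"wz":0,"claw":0.05}]'
python3 -m jog '[{"tx":0.03,"ty":0.002,"tz":0,"wx":0,"wy":0,"wz":-0.081,"claw":0.05},{"tx":0,"ty":0,"tz":0,"wx":0,"wy":0,"wz":-0.14,"claw":0.05},{"tx":0,"ty":0,"tz":0,"wx":0,"wy":0,"wz":-0.17,"claw":0.05},{"tx":0,"ty":0,"tz":0,"wx":0,"wy":0,"wz":-0.17,"claw":0.05},{"tx":0,"ty":0,"tz":0,"wx":0,"wy":0,"wz":-0.17,"claw":0.05}]'
python3 -m jog '[{"tx":0,"ty":0,"tz":0,"wx":0,"wy":0,"wz":-0.17,"claw":0.05},{"tx":0,"ty":0,"tz":0,"wx":0,"wy":0,"wz":-0.17,"claw":0.05},{"tx":0,"ty":0,"tz":0,"wx":0,"wy":0,"wz":-0.17,"claw":0.05},{"tx":0,"ty":0,"tz":0,"wx":0,"wy":0,"wz":-0.17,"claw":0.05},{"tx":0,"ty":0,"tz":0,"wx":0,"wy":0,"wz":-0.14,"claw":0.05}]'
python3 -m jog '[{"tx":0,"ty":0,"tz":0,"wx":0,"wy":0,"wz":-0.07,"claw":0.05},{"tx":0,"ty":0,"tz":0,"wx":0,"wy":0,"wz":0,"claw":0.05},{"tx":0,"ty":0,"tz":0,"wx":0,"wy":0,"wz":0,"claw":0.05}]'
```

```text
t: 23.02
eef_pos: [0.5013, 0.0878, 0.195]
ee_rot: [179.9, 0.0, 92.1]
ft_force: [0.7, 0.5, -3.8]
finger_gap: 0.662
grip_force: 40.0
t: 23.65
eef_pos: [0.5088, 0.3404, 0.1924]
ee_rot: [-179.9, 0.1, 92.2]
ft_force: [0.5, -0.9, -3.6]
finger_gap: 0.663
grip_force: 40.0
t: 24.28
eef_pos: [0.5099, 0.3687, 0.1922]
ee_rot: [-179.8, -0.0, 134.4]
ft_force: [-0.3, 0.6, -2.8]
finger_gap: 0.666
grip_force: 40.0
t: 24.9
eef_pos: [0.5099, 0.3687, 0.1922]
ee_rot: [-179.9, -0.1, -178.7]
ft_force: [-0.1, 0.2, -3.6]
finger_gap: 0.662
grip_force: 40.0
t: 25.28
eef_pos: [0.5101, 0.3688, 0.1935]
ee_rot: [-180.0, -0.1, -175.0]
ft_force: [0.2, -0.3, -3.7]
finger_gap: 0.663
grip_force: 40.0
```

```bash
python3 -m jog '[{"tx":0,"ty":0,"tz":0.04,"wx":0,"wy":0,"wz":0,"claw":0.05},{"tx":0,"ty":0,"tz":0.05,"wx":0,"wy":0,"wz":0,"claw":0.05},{"tx":0,"ty":0,"tz":0.05,"wx":0,"wy":0,"wz":0,"claw":0.05},{"tx":0,"ty":0,"tz":0.03,"wx":0,"wy":0,"wz":0,"claw":0.05},{"tx":0,"ty":0,"tz":0.008,"wx":0,"wy":0,"wz":0,"claw":0.05}]'
python3 -m jog '[{"tx":0,"ty":0,"tz":0.003,"wx":0,"wy":0,"wz":0,"claw":0.05},{"tx":0,"ty":0,"tz":0.002,"wx":0,"wy":0,"wz":0,"claw":0.05},{"tx":0,"ty":0,"tz":0,"wx":0,"wy":0,"wz":0,"claw":0.05},{"tx":0,"ty":0,"tz":0,"wx":0,"wy":0,"wz":0,"claw":0.05}]'
```

```text
t: 25.9
eef_pos: [0.5092, 0.3683, 0.0143]
ee_rot: [-179.9, -0.2, -175.0]
ft_force: [-0.9, 0.8, -3.2]
finger_gap: 0.665
grip_force: 40.0
t: 26.4
eef_pos: [0.5105, 0.3691, 0.0124]
ee_rot: [180.0, 0.0, -174.9]
ft_force: [-0.8, 0.6, -3.3]
finger_gap: 0.661
grip_force: 40.0
```

```bash
python3 -m jog '[{"tx":0,"ty":0,"tz":0.003,"wx":0,"wy":0,"wz":0,"claw":0.05},{"tx":0,"ty":0,"tz":0.001,"wx":0,"wy":0,"wz":0,"claw":0.05},{"tx":0,"ty":0,"tz":0,"wx":0,"wy":0,"wz":0,"claw":0.05},{"tx":0,"ty":0,"tz":0,"wx":0,"wy":0,"wz":0,"claw":0.05}]'
```

```text
t: 26.9
eef_pos: [0.5102, 0.3689, 0.008]
ee_rot: [-180.0, 0.0, -174.9]
ft_force: [-4.1, -3.4, 4.4]
finger_gap: 0.665
grip_force: 40.0
```

```bash
python3 -m jog '[{"tx":0,"ty":0,"tz":0,"wx":0,"wy":0,"wz":0,"claw":0.08},{"tx":0,"ty":0,"tz":0,"wx":0,"wy":0,"wz":0,"claw":0.08},{"tx":0,"ty":0,"tz":0,"wx":0,"wy":0,"wz":0,"claw":0.08},{"tx":0,"ty":0,"tz":-0.02,"wx":0,"wy":0,"wz":0,"claw":0.08},{"tx":0,"ty":0,"tz":-0.05,"wx":0,"wy":0,"wz":0,"claw":0.08}]'
python3 -m jog '[{"tx":0,"ty":0,"tz":-0.06,"wx":0,"wy":0,"wz":0,"claw":0.08},{"tx":0,"ty":0,"tz":-0.06,"wx":0,"wy":0,"wz":0.18,"claw":0.08},{"tx":0,"ty":0,"tz":-0.06,"wx":0,"wy":0,"wz":0.18,"claw":0.08},{"tx":0,"ty":0,"tz":-0.04,"wx":0,"wy":0,"wz":0.18,"claw":0.08},{"tx":0,"ty":0,"tz":0,"wx":0,"wy":0,"wz":0.18,"claw":0.08}]' 25
python3 -m jog '[{"tx":0,"ty":0,"tz":0,"wx":0,"wy":0,"wz":0.18,"claw":0.08},{"tx":0,"ty":0,"tz":0,"wx":0,"wy":0,"wz":0.18,"claw":0.08},{"tx":0,"ty":0,"tz":0,"wx":0,"wy":0,"wz":0.18,"claw":0.08},{"tx":0,"ty":0,"tz":0,"wx":0,"wy":0,"wz":0.18,"claw":0.08},{"tx":0,"ty":0,"tz":0,"wx":0,"wy":0,"wz":0.18,"claw":0.06}]'
python3 -m jog '[{"tx":-0.03,"ty":-0.01,"tz":0,"wx":0,"wy":0,"wz":0.038,"claw":0.056},{"tx":0,"ty":0,"tz":0,"wx":0,"wy":0,"wz":0,"claw":0.056},{"tx":0,"ty":0,"tz":0,"wx":0,"wy":0,"wz":0,"claw":0.056},{"tx":0,"ty":0,"tz":0,"wx":0,"wy":0,"wz":0,"claw":0.056}]'
python3 - <<'E'
from h import *
grab('wrist','w4');o=load('w4');P=pts(o);m=o['d']>0
for k,(z0,z1,win) in dict(lys=(.1,.12,(.40,.48,.16,.25)),sal=(.083,.1,(.47,.55,.16,.25)),cit=(.07,.085,(.55,.62,.16,.26)),cnt=(.02,.036,(.40,.62,.3,.45)),).items():
    q=P[m&(P[...,2]>z0)&(P[...,2]<z1)&(P[...,0]>win[0])&(P[...,0]<win[1])&(P[...,1]>win[2])&(P[...,1]<win[3])]
    if len(q)>9: print(k,len(q),"zmed",np.median(q[:,2]).round(4),np.round(np.hstack(cv2.minAreaRect((q[:,:2]*1000).astype(np.float32))),1))
d=blob((hsv(o)[...,2]<90).astype(np.uint8),(150,420,20,300)); print(cv2.boundingRect(d),rect(o,d,.003))
E
```

```text
t: 27.52
eef_pos: [0.5093, 0.3683, 0.0775]
ee_rot: [-179.9, -0.2, -174.9]
ft_force: [-0.1, 0.6, 0.7]
finger_gap: 0.865
grip_force: 0.0
t: 28.15
eef_pos: [0.5106, 0.3692, 0.3035]
ee_rot: [179.6, 0.1, 143.5]
ft_force: [-0.1, -0.3, -0.5]
finger_gap: 0.862
grip_force: 0.0
t: 28.78
eef_pos: [0.5099, 0.3688, 0.2993]
ee_rot: [179.9, -0.0, 91.9]
ft_force: [-0.8, -0.2, 0.7]
finger_gap: 0.796
grip_force: 0.0
t: 29.28
eef_pos: [0.5014, 0.339, 0.2979]
ee_rot: [180.0, -0.0, 90.1]
ft_force: [-0.1, -0.2, -0.6]
finger_gap: 0.605
grip_force: 0.0
lys 408 zmed 0.1067 [445.9 207.   31.1  21.6  72.9]
sal 424 zmed 0.0898 [510.1 212.9  27.6  27.   28.7]
cnt 4830 zmed 0.0307 [510.  369.  150.1  62.    5.1]
(150, 21, 270, 44) [ 5.107e+02  4.848e+02  3.282e+02  4.650e+01 -1.000e-01]
```

View pics/w4.png

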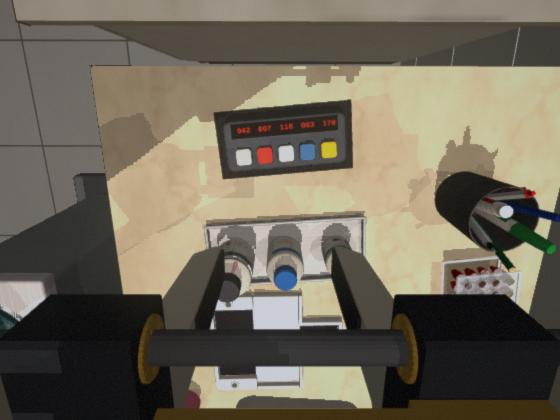

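w4: the counter is at (285,140), lying on the mat; measured (0.510, 0.369) with yaw 5.1°, matching the mat's (0.510, 0.3685) and 5.1°. Now the bottles go back, citrate first.

```bash
python3 -m jog '[{"tx":-0.03,"ty":0.02,"tz":0.045,"wx":0,"wy":0,"wz":0,"claw":0.046},{"tx":-0.03,"ty":0.02,"tz":0.045,"wx":0,"wy":0,"wz":0,"claw":0.046},{"tx":-0.03,"ty":0.02,"tz":0.045,"wx":0,"wy":0,"wz":0,"claw":0.046},{"tx":-0.0315,"ty":0.0215,"tz":0.045,"wx":0,"wy":0,"wz":0,"claw":0.046},{"tx":0,"ty":0,"tz":0,"wx":0,"wy":0,"wz":0,"claw":0.046}]'
python3 -m jog '[{"tx":0,"ty":0,"tz":0,"wx":0,"wy":0,"wz":0,"claw":0.046},{"tx":0,"ty":0,"tz":0,"wx":0,"wy":0,"wz":0,"claw":0.046},{"tx":0,"ty":0,"tz":0,"wx":0,"wy":0,"wz":0,"claw":0.046}]'
```

```text
t: 29.95
eef_pos: [0.5824, 0.2151, 0.1135]
ee_rot: [-179.7, 0.1, 89.9]
ft_force: [-0.0, -0.3, 0.9]
finger_gap: 0.491
grip_force: 0.0
t: 30.32
eef_pos: [0.5831, 0.218, 0.1189]
ee_rot: [179.9, -0.0, 90.1]
ft_force: [0.2, -1.2, -0.7]
finger_gap: 0.493
grip_force: 0.0
```

```bash
python3 -m jog '[{"tx":-0.001,"ty":0,"tz":0.03,"wx":0,"wy":0,"wz":0,"claw":0.046},{"tx":0,"ty":0,"tz":0.022,"wx":0,"wy":0,"wz":0,"claw":0.046},{"tx":0,"ty":0,"tz":0,"wx":0,"wy":0,"wz":0,"claw":0.046},{"tx":0,"ty":0,"tz":0,"wx":0,"wy":0,"wz":0,"claw":0.046},{"tx":0,"ty":0,"tz":0,"wx":0,"wy":0,"wz":0,"claw":0.01}]'
python3 -m jog '[{"tx":0,"ty":0,"tz":0,"wx":0,"wy":0,"wz":0,"claw":0.01},{"tx":0,"ty":0,"tz":0,"wx":0,"wy":0,"wz":0,"claw":0.01},{"tx":0,"ty":0,"tz":0,"wx":0,"wy":0,"wz":0,"claw":0.01},{"tx":0,"ty":0,"tz":0,"wx":0,"wy":0,"wz":0,"claw":0.01},{"tx":0,"ty":0,"tz":0,"wx":0,"wy":0,"wz":0,"claw":0.01}]'
python3 -m jog '[{"tx":0,"ty":0,"tz":-0.01,"wx":0,"wy":0,"wz":0,"claw":0.01},{"tx":0,"ty":0,"tz":-0.03,"wx":0,"wy":0,"wz":0,"claw":0.01},{"tx":0,"ty":0,"tz":-0.04,"wx":0,"wy":0,"wz":0,"claw":0.01},{"tx":0,"ty":0,"tz":0,"wx":0,"wy":0,"wz":0,"claw":0.01},{"tx":0,"ty":0,"tz":0,"wx":0,"wy":0,"wz":0,"claw":0.01}]'
```

```text
t: 30.95
eef_pos: [0.5835, 0.2163, 0.0668]
ee_rot: [179.9, -0.0, 90.1]
ft_force: [0.5, -0.3, -0.2]
finger_gap: 0.432
grip_force: 0.0
t: 31.58
eef_pos: [0.5833, 0.2162, 0.0661]
ee_rot: [180.0, -0.0, 90.1]
ft_force: [0.6, 0.5, 4.6]
finger_gap: 0.249
grip_force: 25.0
t: 32.2
eef_pos: [0.5827, 0.2161, 0.1451]
ee_rot: [-180.0, 0.0, 90.1]
ft_force: [0.8, 0.7, -1.3]
finger_gap: 0.249
grip_force: 25.0
```

```bash
python3 -m jog '[{"tx":-0.025,"ty":-0.003,"tz":0,"wx":0,"wy":0,"wz":0,"claw":0.01},{"tx":-0.05,"ty":-0.006,"tz":0,"wx":0,"wy":0,"wz":0,"claw":0.01},{"tx":-0.05,"ty":-0.006,"tz":0,"wx":0,"wy":0,"wz":0,"claw":0.01},{"tx":-0.03,"ty":-0.004,"tz":0,"wx":0,"wy":0,"wz":0,"claw":0.01},{"tx":0,"ty":0,"tz":0.02,"wx":0,"wy":0,"wz":0,"claw":0.01}]'
python3 -m jog '[{"tx":0,"ty":0,"tz":0.03,"wx":0,"wy":0,"wz":0,"claw":0.01},{"tx":0,"ty":0,"tz":0.02,"wx":0,"wy":0,"wz":0,"claw":0.01},{"tx":0,"ty":0,"tz":0.004,"wx":0,"wy":0,"wz":0,"claw":0.01},{"tx":0,"ty":0,"tz":0,"wx":0,"wy":0,"wz":0,"claw":0.01},{"tx":0,"ty":0,"tz":0,"wx":0,"wy":0,"wz":0,"claw":0.01}]'
```

```text
t: 32.83
eef_pos: [0.564, 0.0585, 0.1257]
ee_rot: [179.9, 0.0, 89.9]
ft_force: [-0.1, 0.7, -0.0]
finger_gap: 0.247
grip_force: 25.0
t: 33.45
eef_pos: [0.5647, 0.0613, 0.0726]
ee_rot: [179.9, -0.0, 90.1]
ft_force: [-0.6, -0.6, 0.2]
finger_gap: 0.251
grip_force: 25.0
```

```bash
python3 -m jog '[{"tx":0,"ty":-0.0005,"tz":0.003,"wx":0,"wy":0,"wz":0,"claw":0.01},{"tx":0,"ty":0,"tz":0.001,"wx":0,"wy":0,"wz":0,"claw":0.01},{"tx":0,"ty":0,"tz":0,"wx":0,"wy":0,"wz":0,"claw":0.01},{"tx":0,"ty":0,"tz":0,"wx":0,"wy":0,"wz":0,"claw":0.01}]'
```

```text
t: 33.95
eef_pos: [0.5641, 0.0611, 0.0685]
ee_rot: [179.9, -0.0, 90.1]
ft_force: [-0.7, 0.3, 5.3]
finger_gap: 0.249
grip_force: 25.1
```

```bash
python3 -m jog '[{"tx":0,"ty":0,"tz":0,"wx":0,"wy":0,"wz":0,"claw":0.046},{"tx":0,"ty":0,"tz":0,"wx":0,"wy":0,"wz":0,"claw":0.046},{"tx":0,"ty":0,"tz":0,"wx":0,"wy":0,"wz":0,"claw":0.046},{"tx":0,"ty":0,"tz":-0.015,"wx":0,"wy":0,"wz":0,"claw":0.046},{"tx":0,"ty":0,"tz":-0.05,"wx":0,"wy":0,"wz":0,"claw":0.046}]'
python3 -m jog '[{"tx":0.05,"ty":-0.0175,"tz":0,"wx":0,"wy":0,"wz":0,"claw":0.05},{"tx":0.05,"ty":-0.0175,"tz":0,"wx":0,"wy":0,"wz":0,"claw":0.05},{"tx":0.05,"ty":-0.018,"tz":0,"wx":0,"wy":0,"wz":0,"claw":0.05},{"tx":0.0017,"ty":0,"tz":0,"wx":0,"wy":0,"wz":0,"claw":0.05},{"tx":0,"ty":0,"tz":0,"wx":0,"wy":0,"wz":0,"claw":0.05}]'
python3 -m jog '[{"tx":0,"ty":0,"tz":0.03,"wx":0,"wy":0,"wz":0,"claw":0.05},{"tx":0,"ty":0,"tz":0.0245,"wx":0,"wy":0,"wz":0,"claw":0.05},{"tx":0,"ty":0,"tz":0,"wx":0,"wy":0,"wz":0,"claw":0.05},{"tx":0,"ty":0,"tz":0,"wx":0,"wy":0,"wz":0,"claw":0.05}]'
```

```text
t: 34.58
eef_pos: [0.5625, 0.061, 0.1319]
ee_rot: [-179.8, 0.0, 90.1]
ft_force: [0.9, -0.2, 0.1]
finger_gap: 0.498
grip_force: 0.0
t: 35.2
eef_pos: [0.5107, 0.2127, 0.1334]
ee_rot: [180.0, 0.0, 90.1]
ft_force: [-0.6, -0.1, -0.2]
finger_gap: 0.537
grip_force: 0.0
t: 35.7
eef_pos: [0.5112, 0.2123, 0.0794]
ee_rot: [179.9, -0.0, 90.0]
ft_force: [0.8, -0.7, 0.7]
finger_gap: 0.538
grip_force: 0.0
```

```bash
python3 -m jog '[{"tx":0,"ty":0,"tz":0,"wx":0,"wy":0,"wz":0,"claw":0.015},{"tx":0,"ty":0,"tz":0,"wx":0,"wy":0,"wz":0,"claw":0.015},{"tx":0,"ty":0,"tz":0,"wx":0,"wy":0,"wz":0,"claw":0.015},{"tx":0,"ty":0,"tz":0,"wx":0,"wy":0,"wz":0,"claw":0.015},{"tx":0,"ty":0,"tz":0,"wx":0,"wy":0,"wz":0,"claw":0.015}]'
python3 -m jog '[{"tx":0,"ty":0,"tz":-0.01,"wx":0,"wy":0,"wz":0,"claw":0.015},{"tx":0,"ty":0,"tz":-0.03,"wx":0,"wy":0,"wz":0,"claw":0.015},{"tx":0,"ty":0,"tz":-0.04,"wx":0,"wy":0,"wz":0,"claw":0.015},{"tx":0,"ty":0,"tz":-0.04,"wx":0,"wy":0,"wz":0,"claw":0.015},{"tx":0,"ty":0,"tz":0,"wx":0,"wy":0,"wz":0,"claw":0.015}]'
python3 -m jog '[{"tx":0,"ty":0,"tz":0,"wx":0,"wy":0,"wz":0,"claw":0.015},{"tx":0,"ty":0,"tz":0,"wx":0,"wy":0,"wz":0,"claw":0.015}]'
```

```text
t: 36.33
eef_pos: [0.5107, 0.2128, 0.0786]
ee_rot: [180.0, -0.0, 90.1]
ft_force: [-0.5, -0.7, 4.8]
finger_gap: 0.289
grip_force: 25.1
t: 36.95
eef_pos: [0.5114, 0.2131, 0.2019]
ee_rot: [179.7, -0.1, 90.1]
ft_force: [-0.4, -0.5, -1.4]
finger_gap: 0.288
grip_force: 24.8
t: 37.2
eef_pos: [0.5101, 0.2126, 0.1969]
ee_rot: [-179.9, 0.0, 90.1]
ft_force: [-0.8, 0.7, -0.1]
finger_gap: 0.289
grip_force: 24.9
```

```bash
python3 -m jog '[{"tx":-0.03,"ty":-0.012,"tz":0,"wx":0,"wy":0,"wz":0,"claw":0.015},{"tx":-0.05,"ty":-0.0195,"tz":0,"wx":0,"wy":0,"wz":0,"claw":0.015},{"tx":-0.05,"ty":-0.0195,"tz":0,"wx":0,"wy":0,"wz":0,"claw":0.015},{"tx":-0.04,"ty":-0.0155,"tz":0,"wx":0,"wy":0,"wz":0,"claw":0.015},{"tx":-0.0166,"ty":-0.007,"tz":0,"wx":0,"wy":0,"wz":0,"claw":0.015}]'
python3 -m jog '[{"tx":0,"ty":0,"tz":0.04,"wx":0,"wy":0,"wz":0,"claw":0.015},{"tx":0,"ty":0,"tz":0.04,"wx":0,"wy":0,"wz":0,"claw":0.015},{"tx":0,"ty":0,"tz":0.025,"wx":0,"wy":0,"wz":0,"claw":0.015},{"tx":0,"ty":0,"tz":0.006,"wx":0,"wy":0,"wz":0,"claw":0.015},{"tx":0,"ty":0,"tz":0,"wx":0,"wy":0,"wz":0,"claw":0.015}]'
python3 -m jog '[{"tx":0,"ty":0,"tz":0,"wx":0,"wy":0,"wz":0,"claw":0.015},{"tx":0,"ty":0,"tz":0,"wx":0,"wy":0,"wz":0,"claw":0.015}]'
```

```text
t: 37.83
eef_pos: [0.4364, 0.0246, 0.1976]
ee_rot: [-180.0, 0.0, 90.0]
ft_force: [-0.1, 0.6, -0.0]
finger_gap: 0.283
grip_force: 24.9
t: 38.45
eef_pos: [0.4374, 0.0263, 0.0875]
ee_rot: [-180.0, -0.0, 90.1]
ft_force: [-1.1, -0.1, -1.7]
finger_gap: 0.29
grip_force: 24.9
t: 38.7
eef_pos: [0.4376, 0.0261, 0.088]
ee_rot: [179.9, -0.0, 90.1]
ft_force: [0.1, -0.2, -0.6]
finger_gap: 0.287
grip_force: 24.9
```

```bash
python3 -m jog '[{"tx":0,"ty":-0.0006,"tz":0.004,"wx":0,"wy":0,"wz":0,"claw":0.015},{"tx":0,"ty":0,"tz":0.002,"wx":0,"wy":0,"wz":0,"claw":0.015},{"tx":0,"ty":0,"tz":0.001,"wx":0,"wy":0,"wz":0,"claw":0.015},{"tx":0,"ty":0,"tz":0,"wx":0,"wy":0,"wz":0,"claw":0.015},{"tx":0,"ty":0,"tz":0,"wx":0,"wy":0,"wz":0,"claw":0.015}]'
```

```text
t: 39.33
eef_pos: [0.4369, 0.0261, 0.0811]
ee_rot: [180.0, 0.0, 90.1]
ft_force: [-3.0, -0.4, 11.3]
finger_gap: 0.29
grip_force: 25.3
```

```bash
python3 -m jog '[{"tx":0,"ty":0,"tz":-0.0005,"wx":0,"wy":0,"wz":0,"claw":0.05},{"tx":0,"ty":0,"tz":0,"wx":0,"wy":0,"wz":0,"claw":0.05},{"tx":0,"ty":0,"tz":0,"wx":0,"wy":0,"wz":0,"claw":0.05},{"tx":0,"ty":0,"tz":-0.015,"wx":0,"wy":0,"wz":0,"claw":0.05},{"tx":0,"ty":0,"tz":-0.045,"wx":0,"wy":0,"wz":0,"claw":0.05}]'
python3 -m jog '[{"tx":0.045,"ty":0.0012,"tz":0,"wx":0,"wy":0,"wz":0,"claw":0.056},{"tx":0.045,"ty":0.0012,"tz":0,"wx":0,"wy":0,"wz":0,"claw":0.056},{"tx":0.045,"ty":0.0012,"tz":0,"wx":0,"wy":0,"wz":0,"claw":0.056},{"tx":0.0467,"ty":0.0012,"tz":0,"wx":0,"wy":0,"wz":0,"claw":0.056},{"tx":0,"ty":0,"tz":0.01,"wx":0,"wy":0,"wz":0,"claw":0.056}]'
python3 -m jog '[{"tx":0,"ty":0,"tz":0.025,"wx":0,"wy":0,"wz":0,"claw":0.056},{"tx":0,"ty":0,"tz":0.015,"wx":0,"wy":0,"wz":0,"claw":0.056},{"tx":0,"ty":0,"tz":0,"wx":0,"wy":0,"wz":0,"claw":0.056},{"tx":0,"ty":0,"tz":0,"wx":0,"wy":0,"wz":0,"claw":0.056}]'
```

```text
t: 39.95
eef_pos: [0.4357, 0.0261, 0.1404]
ee_rot: [-179.8, -0.0, 90.1]
ft_force: [0.6, 0.0, 0.7]
finger_gap: 0.539
grip_force: 0.0
t: 40.58
eef_pos: [0.4414, 0.2102, 0.1319]
ee_rot: [179.9, -0.1, 90.2]
ft_force: [-0.0, -0.3, -0.2]
finger_gap: 0.607
grip_force: 0.0
t: 41.08
eef_pos: [0.4416, 0.2076, 0.0916]
ee_rot: [179.9, -0.0, 90.0]
ft_force: [0.0, 0.0, 0.5]
finger_gap: 0.604
grip_force: 0.0
```

```bash
python3 -m jog '[{"tx":0,"ty":0,"tz":0,"wx":0,"wy":0,"wz":0,"claw":0.02},{"tx":0,"ty":0,"tz":0,"wx":0,"wy":0,"wz":0,"claw":0.02},{"tx":0,"ty":0,"tz":0,"wx":0,"wy":0,"wz":0,"claw":0.02},{"tx":0,"ty":0,"tz":0,"wx":0,"wy":0,"wz":0,"claw":0.02},{"tx":0,"ty":0,"tz":0,"wx":0,"wy":0,"wz":0,"claw":0.02}]'
python3 -m jog '[{"tx":0,"ty":0,"tz":-0.01,"wx":0,"wy":0,"wz":0,"claw":0.02},{"tx":0,"ty":0,"tz":-0.02,"wx":0,"wy":0,"wz":0,"claw":0.02},{"tx":0,"ty":0,"tz":-0.03,"wx":0,"wy":0,"wz":0,"claw":0.02},{"tx":0,"ty":0,"tz":0,"wx":0,"wy":0,"wz":0,"claw":0.02},{"tx":0,"ty":0,"tz":0,"wx":0,"wy":0,"wz":0,"claw":0.02}]'
```

```text
t: 41.7
eef_pos: [0.4414, 0.2078, 0.0908]
ee_rot: [180.0, -0.0, 90.1]
ft_force: [0.5, -1.2, 3.1]
finger_gap: 0.325
grip_force: 25.0
t: 42.32
eef_pos: [0.4411, 0.2077, 0.1505]
ee_rot: [-180.0, 0.0, 90.1]
ft_force: [0.4, 0.6, -1.2]
finger_gap: 0.325
grip_force: 25.0
```

```bash
python3 -m jog '[{"tx":-0.02,"ty":-0.001,"tz":0,"wx":0,"wy":0,"wz":0,"claw":0.02},{"tx":-0.04,"ty":-0.0015,"tz":0,"wx":0,"wy":0,"wz":0,"claw":0.02},{"tx":-0.04,"ty":-0.0013,"tz":0,"wx":0,"wy":0,"wz":0,"claw":0.02},{"tx":-0.0195,"ty":-0.0005,"tz":0,"wx":0,"wy":0,"wz":0,"claw":0.02},{"tx":0,"ty":0,"tz":0,"wx":0,"wy":0,"wz":0,"claw":0.02}]'
python3 -m jog '[{"tx":0,"ty":0,"tz":0.02,"wx":0,"wy":0,"wz":0,"claw":0.02},{"tx":0,"ty":0,"tz":0.02,"wx":0,"wy":0,"wz":0,"claw":0.02},{"tx":0,"ty":0,"tz":0.012,"wx":0,"wy":0,"wz":0,"claw":0.02},{"tx":0,"ty":0,"tz":0,"wx":0,"wy":0,"wz":0,"claw":0.02},{"tx":0,"ty":0,"tz":0,"wx":0,"wy":0,"wz":0,"claw":0.02}]'
```

```text
t: 42.95
eef_pos: [0.4367, 0.0874, 0.1499]
ee_rot: [-179.9, 0.0, 89.9]
ft_force: [-0.7, 0.4, -1.4]
finger_gap: 0.325
grip_force: 25.0
t: 43.58
eef_pos: [0.4373, 0.0884, 0.0991]
ee_rot: [180.0, -0.0, 90.1]
ft_force: [1.1, 0.3, -1.3]
finger_gap: 0.327
grip_force: 25.0
```

```bash
python3 -m jog '[{"tx":0,"ty":-0.0004,"tz":0.003,"wx":0,"wy":0,"wz":0,"claw":0.02},{"tx":0,"ty":0,"tz":0.002,"wx":0,"wy":0,"wz":0,"claw":0.02},{"tx":0,"ty":0,"tz":0.0005,"wx":0,"wy":0,"wz":0,"claw":0.02},{"tx":0,"ty":0,"tz":0,"wx":0,"wy":0,"wz":0,"claw":0.02},{"tx":0,"ty":0,"tz":0,"wx":0,"wy":0,"wz":0,"claw":0.02}]'
```

```text
t: 44.2
eef_pos: [0.4367, 0.0883, 0.0933]
ee_rot: [180.0, -0.0, 90.1]
ft_force: [0.2, 0.8, 2.7]
finger_gap: 0.325
grip_force: 25.0
```

Contact made, so I release, rise to a viewing place and check everything.

```bash
python3 -m jog '[{"tx":0,"ty":0,"tz":0,"wx":0,"wy":0,"wz":0,"claw":0.056},{"tx":0,"ty":0,"tz":0,"wx":0,"wy":0,"wz":0,"claw":0.056},{"tx":0,"ty":0,"tz":0,"wx":0,"wy":0,"wz":0,"claw":0.056},{"tx":0,"ty":0,"tz":-0.015,"wx":0,"wy":0,"wz":0,"claw":0.056},{"tx":0,"ty":0,"tz":-0.05,"wx":0,"wy":0,"wz":0,"claw":0.056}]'
python3 -m jog '[{"tx":0.03,"ty":0.02,"tz":-0.05,"wx":0,"wy":0,"wz":0,"claw":0.093},{"tx":0.03,"ty":0.02,"tz":-0.05,"wx":0,"wy":0,"wz":0,"claw":0.093},{"tx":0.03,"ty":0.02,"tz":-0.05,"wx":0,"wy":0,"wz":0,"claw":0.093},{"tx":0,"ty":0,"tz":-0.05,"wx":0,"wy":0,"wz":0,"claw":0.093},{"tx":0,"ty":0,"tz":0,"wx":0,"wy":0,"wz":0,"claw":0.093}]'
python3 -m jog '[{"tx":0,"ty":0,"tz":0,"wx":0,"wy":0,"wz":0,"claw":0.093},{"tx":0,"ty":0,"tz":0,"wx":0,"wy":0,"wz":0,"claw":0.093}]'
python3 - <<'E'
from h import *
grab('wrist','w5');o=load('w5');P=pts(o);m=o['d']>0
for k,(z0,z1,win) in dict(lys=(.102,.125,(.40,.48,.06,.15)),sal=(.087,.1,(.40,.48,0,.06)),cit=(.074,.09,(.53,.6,0,.1)),cnt=(.02,.036,(.40,.62,.3,.45))).items():
    q=P[m&(P[...,2]>z0)&(P[...,2]<z1)&(P[...,0]>win[0])&(P[...,0]<win[1])&(P[...,1]>win[2])&(P[...,1]<win[3])]
    if len(q)>9: print(k,len(q),"zmed",np.median(q[:,2]).round(4),np.round(np.hstack(cv2.minAreaRect((q[:,:2]*1000).astype(np.float32))),1))
E
```

```text
t: 44.82
eef_pos: [0.4356, 0.0881, 0.1578]
ee_rot: [-179.8, 0.0, 90.1]
ft_force: [1.2, -0.1, 0.8]
finger_gap: 0.602
grip_force: 0.0
t: 45.45
eef_pos: [0.4971, 0.1788, 0.363]
ee_rot: [179.7, -0.1, 90.1]
ft_force: [-0.2, 0.0, -0.1]
finger_gap: 0.997
grip_force: 0.0
t: 45.7
eef_pos: [0.4962, 0.1781, 0.3572]
ee_rot: [-179.9, 0.0, 90.0]
ft_force: [-0.2, 0.4, 0.5]
finger_gap: 0.999
grip_force: 0.0
lys 459 zmed 0.1093 [437.   88.9  29.8  30.2  48.7]
sal 315 zmed 0.0922 [436.1  26.9  26.6  27.    0. ]
cit 244 zmed 0.0793 [563.2  62.8  23.5  22.8   4.1]
cnt 2894 zmed 0.0307 [510.5 354.7  45.7 152.6  89.8]
```

View pics/w5.png

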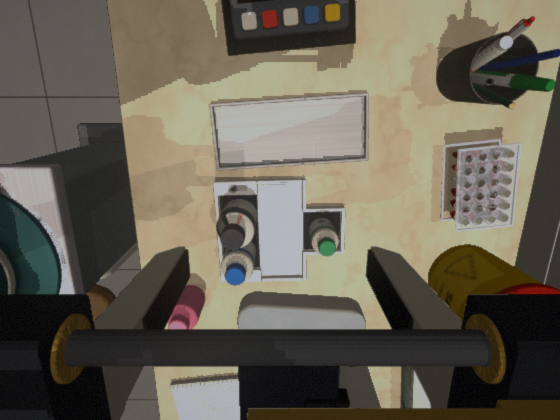

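w5: all three bottles stand upright in their own places, with caps at (233,236), (235,273) and (326,248), each within about 2 mm of where it started. The counter lies on the mat (upper edge of the frame), the tray is empty, and the pen pot and micro-tube rack look undisturbed. Handing in.

```bash
python3 -c "
from cell import robot
print(robot.close_job())"
```

```text
the job is handed in; nothing more can be done
None
```

I handed the job in at about 46 s: the counter lies centred and lengthwise on the mat, and all three bottles are upright in the caddy, each within about 2 mm of where it started; the pen pot and tube rack look undisturbed.

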